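# Transfer a nameplate carrier over the end stops onto the laser marker's infeed rail

### The arm

A 6-joint arm with a two-finger parallel gripper is mounted at the origin on the work surface. World frame = base frame: x ahead of the robot, y to its left, z up, the work surface at z = 0. Lengths are in m, angles in rad, forces in N, time in s.
With the tool pointing down it reaches from about 0.375 to 0.975 m from the base axis. Payload 3.8 kg.
Tool frame: the origin (TCP) lies midway between the tips of the shut fingers; the grasp point (between the pads) lies 19 mm behind it; z points along the fingers, y is the line along which they close (so a half turn about z gives the same grasp; the last joint's range is limited). The gripper opens to 85 mm and grips with 20 to 120 N. Pads are 22 mm wide; open, the fingers measure 114 mm over their backs; the gripper's body (76 mm by 85 mm) begins 54 mm behind the grasp point. The pads swing forward as they close: fully open they stand 13 mm farther back than shut.
Start: joints at [1.207, 0.264, 1.604, -0, 1.274, -0.037], TCP at [0.217, 0.639, 0.231] pointing down, gripper open.
Joint ranges: [-2.63, 2.63], [-0.94, 2.18], [0.31, 2.57], [-1.31, 4.45], [0, 2.66], [-2.55, 2.55]. Speed limits (rad/s): [2.57, 2.57, 3.14, 3.14, 3.14, 3.14].

### API

Orientations are given as a rotation vector (axis times angle).
In Python, from workcell import status, read_camera, workorder, masks_of gives the robot as it stands.
- The arm moves only by the tool drive_tool, never from a script. Its argument "rows" is a list of rows, each a list of 7 numbers: the turn, a rotation vector about the tool's x, y, z in degrees, then the shift along the tool's x, y, z in m, then the opening, from 0 (shut) to 1 (fully open). In form: [[ax, ay, az, tx, ty, tz, claw], ...]. A call has 1 to 8 rows; each row shifts and turns the commanded pose from where the row before left it, along the tool's axes as they then stand; what a row does not reach is not made up. A row lasts 1/12 s, in which the tool goes at most 41.7 mm and 7.16 degrees, less where a joint would pass 70% of its speed; a pose out of reach is approached as far as the arm can. A call is refused whole if a number of a shift passes 0.0417 or a number of a turn 7.16, either way. A call with a gripper value outside its range is refused whole. The fingers move at their own pace and stop on an object; "force" is the grip in N (left out, the last holds). Time passes only in rows, so rows that do not move let the fingers close. It gives the time, the measured TCP pose, the force, the opening and the grip force at its end, in the units of the state.
- status.read_state(): the state, without advancing time (a new reading comes with each control period).
- read_camera(name): name is "scene" or "top"; returns a dict with "color" (400x640x3 uint8, red, green, blue), "intrinsics" (3x3 intrinsics, pixels), "world_from_camera" (4x4, takes a point from camera to world coordinates). Camera axes: x right, y up, looking along -z (the intrinsics and any distortion apply to the point x, -y, -z); pixel columns grow to the right and rows downward; lengths in m; the calibration is good to about 2 mm. A picture is of the moment at which its call begins. There is no depth.
- workorder.finish_job(): hands the job in; it is judged then, once.
Trained networks look in a picture, given as the dict that the camera call returned (one of the last four; its "shot" number tells which), for a name from the list of things; names that differ only in an ending like _2 or _b are one class to them, and where a whole thing is asked for, a point or a joint stands for the part that bears it (a point fixed in the world has none). Each returns a list of dicts, best first, with "score" (0 to 1); they miss things now and then, are a little off and sometimes report something else, mostly with a low value. They report only what shows in the picture. A call takes as long as a camera call. They do not tell look-alikes from the thing itself.
- masks_of(picture, name): "mask" (400x640 bool, what is visible of it) and "bbox" ([left, top, right, bottom] in pixels, round what is visible of it).
The state is a dict: "time": time; "q": joint angles; "joint_vel": joint speeds; "joint_torque": joint torques, N m; "tool_pos": TCP position; "tcp_rot": TCP orientation; "wrist_force": force on the tool from outside, world axes, zero at the start; "torque": the same for the moment, N m; "width": opening from 0.0 (shut) to 1.0 (fully open); "grip_force": force on a finger pad.
Only numpy, scipy, OpenCV 4.12 (cv2) and the standard library are available. Lean on these libraries where they do the work, as an engineer would, in place of code of your own. Each camera call takes 0.05 s, during which the arm holds its last target. There are 200 camera calls.

### The job

Take the front carrier off the queue rail, lifting its closed eye over the end stop, thread it over the end stop of the infeed rail and slide it gently along until it drops into the rail's locating notch. Leave it hanging there, square to the rail and at rest. The notch has to be found by feel; do not force the carrier or the rails (25 N at most), and leave the carrier behind it and the other things where they are.

Things in the scene. Friction and masses are not known exactly. Their poses are not given: they have to be found in the camera images.
- carrier: Front carrier on the queue rail (nearest its free end), about 250 g: a closed aluminium eye, grip block above, plate below. Origin: middle of the underside of the eye's top bar, the face that rests on the rail. z up, y along the rail (through the eye), x across. Eye opening 18 mm wide (x) by 30 mm high (z 0 to -30); eye 8 mm thick (y), 30 mm wide outside, top bar z 0 to 10.
- carrier_grip (a point): Middle of the front carrier's black grip block, 28 mm above its origin, same axes. Block 30 (x) x 20 (y) x 36 mm (z), standing directly on the eye; pinch it from above across x.
- carrier_plate (a point): Middle of the steel nameplate blank clipped below the front carrier's eye, 91 mm below its origin. Clip bar and blank are up to 76 mm wide (x), 10 mm thick (y), and end 25 mm below this point.
- next_carrier: Second carrier, the same in shape, origin and axes as the front one. It waits on the queue rail behind it, nearer the post, at least 60 mm away. Leave it hanging there.
- queue_stand: Queue rail's stand, left on the bench: base plate 130 x 100 x 10 mm, ivory tube 28 mm thick, on top a black clamp block 38 (x) x 50 (y) x 38 mm (z) that holds the rail. Bolted down. Origin: under the middle of the base plate, on the bench; z up. The rail leaves it along -y; its upper edge is 220 mm above the bench.
- queue_end (a point): Free end of the queue rail, at y = -260 mm of its stand: middle of the end face, level with the bar's upper edge; axes as the stand's (rail runs towards +y). The rail is a level flat steel bar on edge, 6 mm thick (x), 16 mm tall. Its last 8 mm are an end stop, as thick as the bar, rising 8 mm above the upper edge.
- infeed_stand: Infeed rail's stand, right on the bench: base plate 130 x 100 x 10 mm, ivory tube 28 mm thick, on top a black clamp block 38 (x) x 50 (y) x 38 mm (z) that holds the rail. Bolted down. Origin: under the middle of the base plate, on the bench; z up. The rail leaves it along +y, in the plane x = 0; its upper edge is 200 mm above the bench. More than 25 N on carrier or rail is too much.
- infeed_clamp (a point): Point in the infeed stand's tube axis, level with the rail's upper edge; axes as the stand's. Bar and end stop as on the queue rail. How far the bar sticks out is NOT measured: free end at y = 245 to 295 mm. Notch in the upper edge, its middle 90 mm back from the free end (y 155 to 205): 11 mm long, 6 mm deep, square walls. A carrier in it hangs 6 mm lower and catches on its walls.
- jig: Bystander: white plastic marking jig, 90 x 60 x 42 mm, loose on the bench. Origin under its middle.
- gift_box: Bystander: open black box with a red inlay, 75 x 100 x 26 mm, loose on the bench. Origin under its middle.
- buckle: Bystander: dark blue buckle blank, 48 x 26 x 12 mm, loose on the bench. Origin under its middle.
There are look-alikes about, which are no part of the job. Leave any red or turquoise look-alike of the carrier alone.

How it is judged:
On the way, in this order (a step that is already met when the one before it is completed fails the run):
1. the carrier's eye is off the queue rail, beyond its end stop (y of carrier in the frame of queue_end below -0.006 m), for 0.1 s.
2. the carrier's closed eye is threaded on the infeed rail, past its end stop (y of carrier in the frame of infeed_stand between 0.1 and 0.237 m and x of carrier in the frame of infeed_stand between -0.014 and 0.014 m and z of carrier in the frame of infeed_stand between 0.186 and 0.216 m), for 0.1 s.
At the end, for the whole second after the job is handed in: The carrier hangs at rest (under 20 mm/s) in the infeed rail's notch: in the infeed stand's frame its origin is 191 to 196.5 mm high, within 8 mm of the bar's plane, at y 145 to 215 mm, within 0.12 rad of upright and 0.2 rad of square to the rail (z of carrier in the frame of infeed_stand between 0.191 and 0.1965 m and x of carrier in the frame of infeed_stand between -0.008 and 0.008 m and y of carrier in the frame of infeed_stand between 0.145 and 0.215 m and angle between carrier's own z axis and vertical below 0.12 rad and angle between the y axis of carrier and the y axis of infeed_stand, either way round below 0.2 rad and linear speed of carrier below 0.02 m/s); the robot touches nothing.
It fails at once if the carrier is forced against a rail with more than 25 N (contact force between carrier and queue_stand above 25 N or contact force between carrier and infeed_stand above 25 N).
It fails at once if the robot presses on a rail or its stand with more than 25 N (contact force between any of the arm, the fingers and queue_stand above 25 N or contact force between any of the arm, the fingers and infeed_stand above 25 N).
It fails at once if the waiting carrier is shifted by more than 25 mm (distance of next_carrier from where it was at the start of the episode above 0.025 m).
It fails at once if a thing on the bench is shifted by more than 25 mm (distance of any of jig, gift_box, buckle from where it was at the start of the episode above 0.025 m).
It also fails if it takes over 64 s, if anything falls off the work surface, if the arm or the gripper's body presses on something with over 40 N, if the wrist force passes 120 N, or if a joint passes its speed limit or range.

## Working session

There is one attempt and no reset: what is moved stays moved. The work goes in short steps, Python scripts to look and compute and a tool call to move; the robot and the scene stay as the last step left them, time stands still between calls to the robot, and variables do not carry over. Pictures are saved under pics/ and viewed, at most 10 in all, crops included, and the job is handed in when it is done.

Besides the shell and the picture viewer there is one more tool, called after "Request:" by a JSON object that holds its "method" and its "body". drive_tool: Moves the arm, as the interface text tells. Its arguments: {"type":"object","properties":{"rows":{"type":"array"},"force":{"type":"number"}},"required":["rows"]}

```bash
mkdir -p pics; cat > h.py <<'E'
import numpy as np, cv2
from workcell import status, read_camera, workorder, masks_of
def ray(p,u,v):
    K=p["intrinsics"];T=np.array(p["world_from_camera"])
    d=np.array([(u-K[0][2])/K[0][0],-(v-K[1][2])/K[1][1],-1.0])
    return T[:3,3],T[:3,:3]@d
def atz(p,u,v,z):
    o,d=ray(p,u,v);return o+d*(z-o[2])/d[2]
def proj(p,X):
    K=p["intrinsics"];T=np.array(p["world_from_camera"])
    c=T[:3,:3].T@(np.array(X)-T[:3,3]);return np.array([K[0][0]*c[0]/-c[2]+K[0][2],K[1][1]*-c[1]/-c[2]+K[1][2]])
E
python3 - <<'E'
from h import *
s=status.read_state();print({k:np.round(v,3).tolist() for k,v in s.items()})
for n in("scene","top"):
    p=read_camera(n);cv2.imwrite(f"pics/{n}0.png",p["color"][:,:,::-1])
    print(n,np.round(p["intrinsics"],1).tolist(),np.round(p["world_from_camera"],3).tolist(),[k for k in p])
    for o in("carrier","carrier_grip","queue_stand","infeed_stand","jig","gift_box","buckle"):
        for r in masks_of(p,o):
            ys,xs=np.nonzero(r["mask"]);print(o,round(float(r["score"]),2),np.round(r["bbox"]).tolist(),xs.size,round(xs.mean(),1),round(ys.mean(),1))
E
```

```text
{'time': 0.0, 'q': [1.207, 0.265, 1.605, 0.0, 1.274, -0.037], 'joint_vel': [0.0, 0.0, -0.001, -0.0, 0.001, -0.0], 'joint_torque': [0.001, -51.51, -36.733, -0.0, 0.013, -0.0], 'tool_pos': [0.216, 0.639, 0.23], 'tcp_rot': [-0.511, -3.099, 0.004], 'wrist_force': [-0.507, 0.473, 0.138], 'torque': [-0.037, -0.017, -0.035], 'grip_force': 0.0, 'width': 0.997}
scene [[382.4, 0.0, 322.3], [0.0, 382.4, 197.9], [0.0, 0.0, 1.0]] [[0.879, -0.324, 0.351, 0.869], [0.477, 0.581, -0.659, -0.551], [0.01, 0.746, 0.665, 0.738], [0.0, 0.0, 0.0, 1.0]] ['color', 'intrinsics', 'world_from_camera', 'shot']
carrier 0.84 [360.0, 162.0, 374.0, 215.0] 418 366.8 183.7
carrier 0.72 [300.0, 139.0, 319.0, 189.0] 789 307.8 167.0
carrier 0.7 [267.0, 155.0, 290.0, 216.0] 817 276.9 185.9
carrier 0.69 [316.0, 128.0, 344.0, 186.0] 803 330.3 158.3
carrier_grip 0.96 [362.0, 156.0, 375.0, 216.0] 358 367.0 181.9
carrier_grip 0.79 [265.0, 158.0, 291.0, 214.0] 729 276.8 187.0
carrier_grip 0.62 [297.0, 142.0, 319.0, 193.0] 677 307.9 167.8
carrier_grip 0.58 [318.0, 126.0, 345.0, 186.0] 939 329.9 158.5
queue_stand 0.91 [321.0, 100
[... 516 characters left out ...]
8.0, 253.0, 256.0, 281.0] 273 248.4 266.5
carrier 0.77 [260.0, 213.0, 272.0, 240.0] 248 265.2 225.7
carrier 0.63 [238.0, 189.0, 265.0, 213.0] 348 251.5 200.5
carrier 0.59 [282.0, 270.0, 302.0, 285.0] 159 290.0 278.7
carrier_grip 0.66 [239.0, 190.0, 266.0, 214.0] 320 251.8 200.9
carrier_grip 0.64 [279.0, 275.0, 303.0, 284.0] 137 289.8 278.9
carrier_grip 0.5 [257.0, 214.0, 273.0, 245.0] 316 265.2 226.6
queue_stand 0.58 [160.0, 207.0, 282.0, 252.0] 1513 195.5 228.7
infeed_stand 0.7 [359.0, 198.0, 490.0, 242.0] 2154 441.0 216.3
jig 0.59 [318.0, 149.0, 342.0, 182.0] 640 327.2 164.6
gift_box 0.97 [248.0, 150.0, 287.0, 183.0] 884 267.9 165.5
buckle 0.62 [360.0, 201.0, 485.0, 242.0] 2047 439.6 216.6
```

```bash
python3 - <<'E'
import cv2
a=cv2.imread("pics/scene0.png")[80:400,170:450];b=cv2.imread("pics/top0.png")[130:310,140:500]
cv2.imwrite("pics/s0c.png",cv2.resize(a,None,fx=1.87,fy=1.87,interpolation=cv2.INTER_CUBIC))
cv2.imwrite("pics/t0c.png",cv2.resize(b,None,fx=2.2,fy=2.2,interpolation=cv2.INTER_CUBIC))
E
```

```text
(no output)
```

View pics/s0c.png

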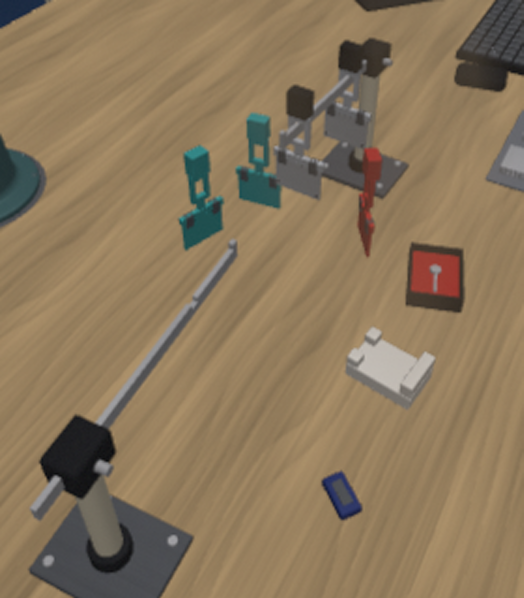

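View pics/t0c.png

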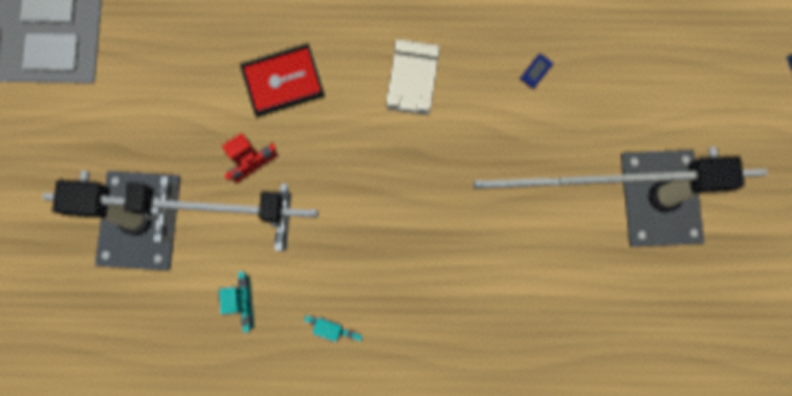

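The scene shows two turquoise carriers and one red look-alike. The real front carrier's grip is at about scene px (330,134), and the queue rail's end is at about top px (284,227). The infeed end is at about top px (356,214) and scene px (294,211). I'll zoom in for exact pixel positions.

```bash
python3 - <<'E'
import cv2,numpy as np
a=cv2.imread("pics/scene0.png");b=cv2.imread("pics/top0.png")
def c(i,x,y,w=50,h=36,f=8):
    z=cv2.resize(i[y:y+h,x:x+w],None,fx=f,fy=f,interpolation=cv2.INTER_CUBIC)
    for k in range(0,w,10): cv2.putText(z,str(x+k),(k*f,8),0,.3,(0,0,255));cv2.line(z,(k*f,8),(k*f,14),(0,0,255))
    for k in range(0,h,10): cv2.putText(z,str(y+k),(0,k*f+4),0,.3,(0,0,255))
    return z
cv2.imwrite("pics/m.png",np.vstack([np.hstack([c(a,300,120),c(b,245,208)]),np.hstack([c(a,255,205),c(b,350,195)])]))
E
```

```text
(no output)
```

View pics/m.png

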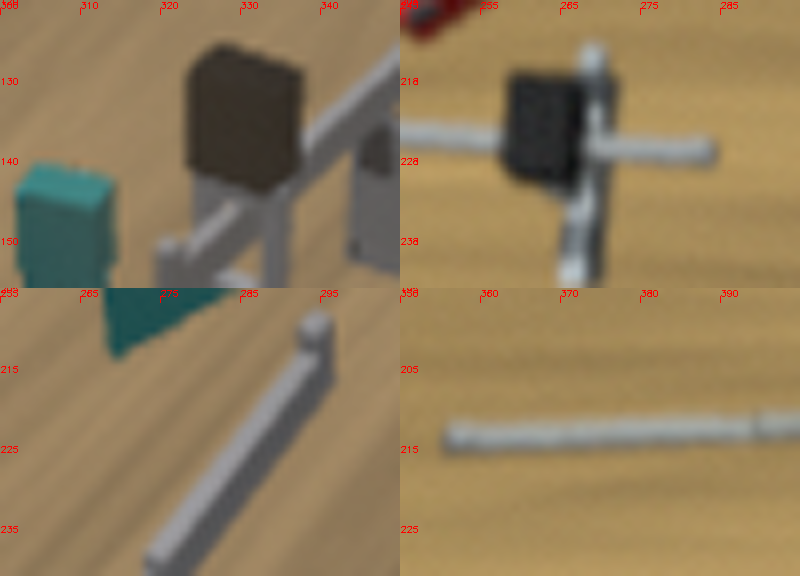

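```bash
cat > m.py <<'E'
from h import *
# fresh cams for the calibration
t=read_camera("top");s=read_camera("scene")
def tri(a,b):
    o1,d1=ray(s,*a);o2,d2=ray(t,*b)
    M=np.c_[d1,-d2];k=np.linalg.lstsq(M,o2-o1,rcond=None)[0]
    P,Q=o1+k[0]*d1,o2+k[1]*d2;return (P+Q)/2,np.linalg.norm(P-Q)
print("qend",tri((320.9,151.0),(283.8,226.8)),atz(t,284,226.8,.228),atz(s,320.9,151,.228))
print("iend",tri((294.2,209.2),(356.5,213.6)),atz(t,355.6,213.6,.208),atz(s,294.2,209.2,.208))
def barline(p,u0,u1,f,z):
    g=cv2.cvtColor(p["color"],cv2.COLOR_RGB2HSV)[:,:,1].astype(float)
    P=[]
    for u in range(u0,u1):
        v0=f(u);r=np.arange(int(v0)-4,int(v0)+6);w=np.clip(70-g[r,u],0,None)
        if w.sum()>0:P.append(atz(p,u,(w*r).sum()/w.sum(),z))
    P=np.array(P);c=np.polyfit(P[:,1],P[:,0],1);print(c,np.std(P[:,0]-np.polyval(c,P[:,1])),len(P),P[0],P[-1]);return c
print("q");barline(t,213,255,lambda u:222.7+(u-208)*.054,.215)
barline(t,273,282,lambda u:222.7+(u-208)*.054,.215)
print("i");barline(t,364,420,lambda u:213.6-(u-356)*.041,.195)
print("notch",atz(t,394.4,212,.2), atz(s,276.5,232,.2))
# grip block: dark component
for p,(x,y,w,h) in((s,(318,120,24,30)),(t,(256,212,18,24))):
    g=p["color"][y:y+h,x:x+w].max(2);m=(g<75).astype(np.uint8)
    n,l,st,c=cv2.connectedComponentsWithStats(m);k=1+st[1:,4].argmax();print("blk",st[k]+[x,y,0,0,0],c[k]+[x,y])
E
python3 m.py
```

```text
qend (array([0.51784007, 0.09496464, 0.22742273]), np.float64(0.002863731363031766)) [0.51658401 0.09361804 0.228     ] [0.51925683 0.09530407 0.228     ]
iend (array([ 0.55458275, -0.08111695,  0.20429201]), np.float64(0.000654514896844749)) [ 0.55421725 -0.07833443  0.208     ] [ 0.55651978 -0.08460169  0.208     ]
q
[0.03252321 0.51671394] 0.0008588036211590905 42 [0.52557201 0.26614589 0.215     ] [0.52131757 0.1671449  0.215     ]
[0.02170784 0.5167451 ] 0.00013130460059514813 9 [0.51941618 0.12132356 0.215     ] [0.51918471 0.10205992 0.215     ]
i
[-0.05934267  0.55166688] 0.0001807422031351602 56 [ 0.55774711 -0.10049632  0.195     ] [ 0.56553334 -0.23716993  0.195     ]
notch [ 0.5610475  -0.17493998  0.2       ] [ 0.55555566 -0.148202    0.2       ]
blk [324 126  14  19 207] [330.06280193 134.67149758]
blk [258 218  11  14 123] [263.01626016 224.02439024]
```

```bash
cat > f.py <<'E'
from h import *
from scipy.optimize import least_squares
t=read_camera("top");s=read_camera("scene")
def sil(p,c,yaw):
    R=np.array([[np.cos(yaw),-np.sin(yaw),0],[np.sin(yaw),np.cos(yaw),0],[0,0,1]])
    P=np.array([proj(p,c+R@np.array([a*.015,b*.01,d*.018])) for a in(-1,1) for b in(-1,1) for d in(-1,1)]).astype(np.float32)
    h=cv2.convexHull(P).reshape(-1,2);m=cv2.moments(h);b=[h[:,0].min(),h[:,1].min(),h[:,0].max(),h[:,1].max()]
    return np.array([m["m10"]/m["m00"],m["m01"]/m["m00"]]),np.round(b,1)
for fz in(0,1):
    f=lambda v:np.r_[sil(s,np.array([v[0],v[1],v[2] if fz else .248]),-.03)[0]-[330.06,134.67],sil(t,np.array([v[0],v[1],v[2] if fz else .248]),-.03)[0]-[263.02,224.02]]
    r=least_squares(f,[.52,.14,.248]);print(r.x,r.fun)
    print(sil(s,r.x,-.03),sil(t,r.x,-.03))
print(proj(t,[.52,.14,.22]))
E
python3 f.py
```

```text
[0.51972392 0.14004111 0.248     ] [ 0.14824149 -0.18316509  0.14689621 -0.04972925]
(array([330.20824149, 134.48683491]), array([322.5, 124.3, 338.1, 144.8], dtype=float32)) (array([263.16689621, 223.97027075]), array([257.3, 216.3, 269. , 231.6], dtype=float32))
[0.51956013 0.14041253 0.24704477] [0.15024087 0.07033289 0.04245714 0.07106409]
(array([330.21024087, 134.74033289]), array([322.5, 124.6, 338.1, 145.1], dtype=float32)) (array([263.06245714, 224.09106409]), array([257.2, 216.5, 268.9, 231.7], dtype=float32))
[264.96494669 225.47663742]
```

Request:
{"method": "drive_tool", "body": {"rows": [[0,0,7.1,0,0,-0.012,1],[0,0,7.1,0,0,-0.012,1],[0,0,7.1,0,0,-0.012,1],[0,0,7.1,0,0,-0.012,1],[0,0,7.1,0,0,-0.012,1],[0,0,7.1,0,0,-0.012,1],[0,0,7.1,0,0,-0.012,1],[0,0,7.1,0,0,-0.012,1]]}}

```text
time: 1.67
tool_pos: [0.2167, 0.6392, 0.3279]
tcp_rot: [1.931, 2.478, -0.0]
wrist_force: [0.8, 0.4, -0.7]
width: 1.0
grip_force: 0.0
```

Request:
{"method": "drive_tool", "body": {"rows": [[0,0,5.4,0,0,0,0.65],[0,0,5.4,0,0,0,0.65],[0,0,5.5,0,0,0,0.65],[0,0,0,-0.02,0.013,0,0.65],[0,0,0,-0.0326,0.0212,0,0.65],[0,0,0,-0.0326,0.0212,0,0.65],[0,0,0,-0.0326,0.0212,0,0.65],[0,0,0,-0.0326,0.0212,0,0.65]]}}

```text
time: 2.33
tool_pos: [0.3101, 0.4844, 0.3273]
tcp_rot: [2.255, 2.187, 0.0]
wrist_force: [-0.2, 0.7, 0.4]
width: 0.644
grip_force: 0.0
```

Request:
{"method": "drive_tool", "body": {"rows": [[0,0,0,-0.0326,0.0212,0,0.65],[0,0,0,-0.0326,0.0212,0,0.65],[0,0,0,-0.0326,0.0212,0,0.65],[0,0,0,-0.0326,0.0212,0,0.65],[0,0,0,-0.0326,0.0212,0,0.65],[0,0,0,-0.0326,0.0212,0,0.65],[0,0,0,-0.02,0.013,0,0.65],[0,0,0,0,0,0,0.65]]}}

```text
time: 3.0
tool_pos: [0.445, 0.262, 0.3275]
tcp_rot: [2.26, 2.179, -0.0]
wrist_force: [0.2, -0.6, -0.4]
width: 0.649
grip_force: 0.0
```

Request:
{"method": "drive_tool", "body": {"rows": [[0,0,0,-0.024,0.0157,0,0.65],[0,0,0,-0.024,0.0157,0,0.65],[0,0,0,-0.024,0.0157,0,0.65],[0,0,0,-0.024,0.0157,0,0.65],[0,0,0,-0.024,0.0157,0,0.65],[0,0,0,0,0,0,0.65],[0,0,0,0,0,0.01,0.65],[0,0,0,0,0,0.01,0.65]]}}

```text
time: 3.67
tool_pos: [0.5177, 0.1442, 0.3072]
tcp_rot: [2.257, 2.186, 0.002]
wrist_force: [0.6, -0.3, -0.6]
width: 0.649
grip_force: 0.0
```

```bash
python3 - <<'E'
from h import *
t=read_camera("top");s=read_camera("scene")
f=lambda i,x,y:cv2.resize(i["color"][y:y+60,x:x+65,::-1],None,fx=6,fy=6,interpolation=cv2.INTER_CUBIC)
cv2.imwrite("pics/g1.png",np.hstack([f(s,295,100),f(t,230,195)]))
st=status.read_state();print(st["tool_pos"],st["tcp_rot"],st["q"])
E
```

```text
[0.51553524 0.14420878 0.3041547 ] [-2.25298295 -2.18516113  0.00624018] [ 2.25906188e-01 -3.64061268e-02  1.80315039e+00  4.98319924e-04
  1.37979234e+00  2.56371142e-01]
```

View pics/g1.png

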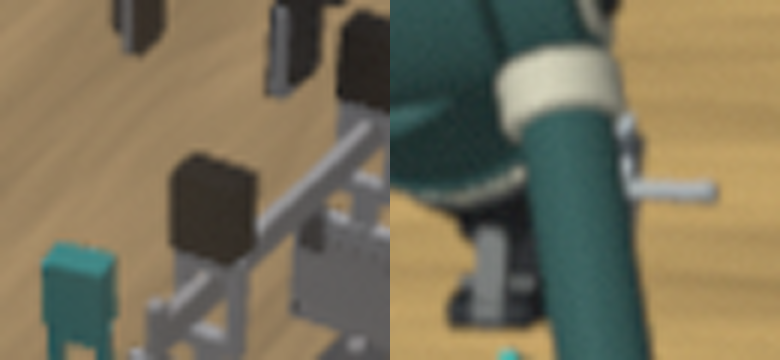

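The fingers straddle the grip block, which is at about crop px (213,205), and the rail is clear. I'll descend and pinch.

Request:
{"method": "drive_tool", "body": {"rows": [[0,0,0,-0.003,0.003,0.01,0.65],[0,0,0,-0.001,0,0.01,0.65],[0,0,0,0,0,0.01,0.65],[0,0,0,0,0,0.01,0.65],[0,0,0,0,0,0.01,0.65],[0,0,0,0,0,0.01,0.65],[0,0,0,0,0,0.009,0.65],[0,0,0,0,0,0.006,0.65]]}}

```text
time: 4.43
tool_pos: [0.5198, 0.1392, 0.2306]
tcp_rot: [-2.256, -2.185, 0.002]
wrist_force: [0.2, -0.0, -0.0]
width: 0.652
grip_force: 0.0
```

Request:
{"method": "drive_tool", "body": {"rows": [[0,0,0,0,0,0,0.65],[0,0,0,0,0,0,0.5],[0,0,0,0,0,0,0.45]]}}

```text
time: 4.68
tool_pos: [0.5208, 0.1394, 0.2328]
tcp_rot: [2.256, 2.185, 0.001]
wrist_force: [0.2, 0.2, -0.0]
width: 0.453
grip_force: 0.0
```

Request:
{"method": "drive_tool", "body": {"rows": [[0,0,0,0,0,0,0.4],[0,0,0,0,0,0,0.36],[0,0,0,0,0,0,0.33],[0,0,0,0,0,0,0.3],[0,0,0,0,0,0,0.25],[0,0,0,0,0,0,0.2],[0,0,0,0,0,0,0.2],[0,0,0,0,0,0,0.2]], "force": 45}}

```text
time: 5.35
tool_pos: [0.5204, 0.1395, 0.2332]
tcp_rot: [2.256, 2.186, 0.001]
wrist_force: [-4.0, -0.4, 5.5]
width: 0.345
grip_force: 44.5
```

Request:
{"method": "drive_tool", "body": {"rows": [[0,0,0,0,0,-0.002,0.2],[0,0,0,0,0,-0.003,0.2],[0,0,0,0,0,-0.003,0.2],[0,0,0,0,0,-0.003,0.2],[0,0,0,0,0,0,0.2],[0,0,0,0,0,0,0.2]]}}

```text
time: 5.85
tool_pos: [0.5206, 0.1394, 0.2434]
tcp_rot: [2.256, 2.186, 0.0]
wrist_force: [-0.2, 0.2, -2.9]
width: 0.345
grip_force: 44.4
```

```bash
cat > look.py <<'E'
import sys
from h import *
n=sys.argv[1];t=read_camera("top");s=read_camera("scene")
sx,sy,tx,ty=map(int,sys.argv[2:6])
f=lambda i,x,y:cv2.resize(i["color"][y:y+80,x:x+65,::-1],None,fx=6,fy=6,interpolation=cv2.INTER_CUBIC)
cv2.imwrite(f"pics/{n}.png",np.hstack([f(s,sx,sy),f(t,tx,ty)]))
st=status.read_state();print(st["tool_pos"],st["wrist_force"],st["torque"],st["q"])
E
python3 look.py g2 295 110 240 190
```

```text
[0.52036642 0.13929837 0.24308561] [-0.33874614 -0.03352047 -2.20019133] [ 0.02661397 -0.00085794  0.0100676 ] [ 2.15376504e-01 -1.81494172e-03  1.88067434e+00 -9.11975933e-05
  1.26295473e+00  2.47234599e-01]
```

View pics/g2.png

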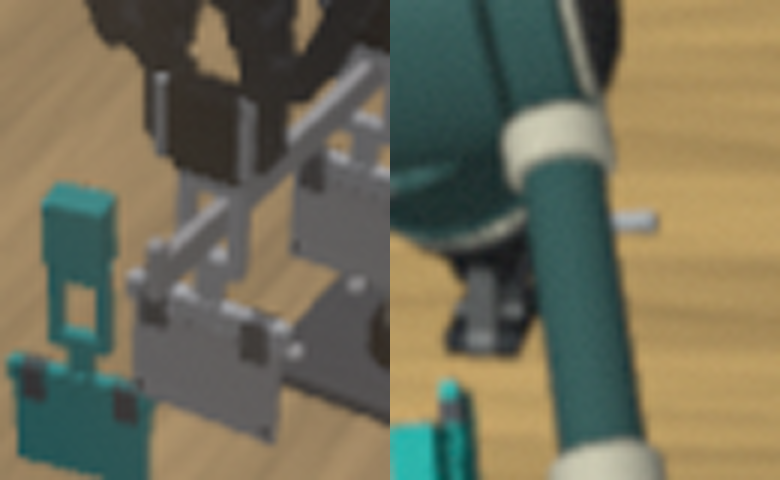

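Weight is about 2.5 N and the eye hangs clear of the bar at scene crop (210,215). I'll slide it off along the rail.

Request:
{"method": "drive_tool", "body": {"rows": [[0,0,0,-0.005,0,0,0.2],[0,0,0,-0.006,0,0,0.2],[0,0,0,-0.006,0,0,0.2],[0,0,0,-0.006,0,0,0.2],[0,0,0,-0.006,0,0,0.2]]}}

```text
time: 6.37
tool_pos: [0.5194, 0.1095, 0.2432]
tcp_rot: [2.257, 2.185, -0.0]
wrist_force: [-0.6, 0.2, -2.3]
width: 0.348
grip_force: 44.4
```

Request:
{"method": "drive_tool", "body": {"rows": [[0,0,0,-0.006,0,0,0.2],[0,0,0,-0.006,0,0,0.2],[0,0,0,-0.006,0,0,0.2],[0,0,0,-0.006,0,0,0.2],[0,0,0,-0.006,0,0,0.2],[0,0,0,-0.006,0,0,0.2],[0,0,0,0,0,0,0.2]]}}

```text
time: 6.95
tool_pos: [0.5183, 0.0732, 0.2433]
tcp_rot: [2.257, 2.185, -0.001]
wrist_force: [-0.8, -0.0, -1.6]
width: 0.343
grip_force: 44.4
```

Request:
{"method": "drive_tool", "body": {"rows": [[0,0,-2.6,0,0,0,0.2],[0,0,-2.6,0,0,0,0.2],[0,0,0,-0.02,0.005,0,0.2],[0,0,0,-0.025,0.006,0,0.2],[0,0,0,-0.025,0.006,0,0.2],[0,0,0,-0.025,0.006,0,0.2],[0,0,0,-0.02,0.006,0.01,0.2],[0,0,0,-0.015,0,0.0095,0.2]]}}

```text
time: 7.62
tool_pos: [0.5568, -0.0555, 0.2245]
tcp_rot: [2.154, 2.283, 0.003]
wrist_force: [-0.5, 0.2, -2.4]
width: 0.35
grip_force: 44.8
```

Request:
{"method": "drive_tool", "body": {"rows": [[0,0,0,0,0,0,0.2],[0,0,0,0,0,0,0.2],[0,0,0,0,0,0,0.2]]}}

```text
time: 7.87
tool_pos: [0.555, -0.0531, 0.2239]
tcp_rot: [-2.155, -2.285, -0.001]
wrist_force: [0.2, -0.4, -2.2]
width: 0.348
grip_force: 44.8
```

```bash
python3 look.py i1 255 175 325 190
```

```text
[ 0.55526344 -0.0528267   0.22444964] [-0.269231   -0.98858206 -2.52847053] [-0.0591842   0.00326752 -0.02038012] [-1.39790892e-01  4.66689041e-02  1.86591464e+00  4.78904792e-04
  1.22802655e+00 -1.99752929e-01]
```

View pics/i1.png

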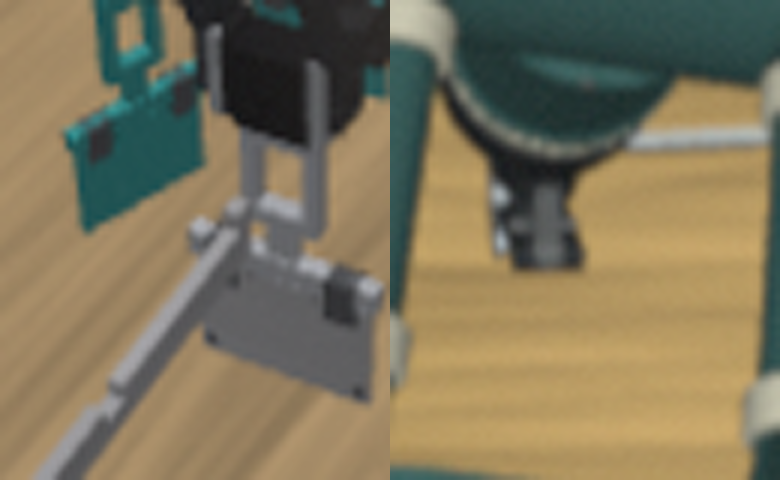

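```bash
python3 - <<'E'
from h import *
s=read_camera("scene");st=status.read_state();T=st["tool_pos"];y=.059
print(T)
R=np.array([[np.cos(y),-np.sin(y),0],[np.sin(y),np.cos(y),0],[0,0,1]])
o=np.array([T[0],T[1],.2115])
for n,c in dict(il=(-.009,-.004,-.03),ir=(.009,-.004,-.03),it=(.009,-.004,0),ol=(-.015,-.004,0),orr=(.015,-.004,-.04),pl=(-.038,-.005,-.116),pr=(.038,-.005,-.116)).items():
    q=proj(s,o+R@np.array(c));print(n,q.round(1),((q-[255,175])*6).round(0))
q=proj(s,[.5565,-.083,.208]);print("stop",q,(q-[255,175])*6)
print("notch",atz(s,273.7,240.5,.2),atz(s,273.7,240.5,.194))
E
```

```text
[ 0.5552794  -0.05279771  0.22451201]
il [297.4 209. ] [255. 204.]
ir [305.  211.5] [300. 219.]
it [304.7 200.9] [298. 156.]
ol [294.4 197.6] [236. 135.]
orr [307.7 215.8] [316. 245.]
pl [287.3 232.8] [194. 347.]
pr [317.2 243.7] [373. 412.]
stop [294.6094418 208.7189743] [237.65665079 202.31384578]
notch [ 0.56305652 -0.16892901  0.2       ] [ 0.55964691 -0.16465977  0.194     ]
```

The eye stands just before the end stop, which is at crop (237,207). It looks slightly right of and above the prediction, so I'll measure that more closely before threading.

```bash
python3 - <<'E'
from h import *
s=read_camera("scene");x,y,f=280,190,16
z=cv2.resize(s["color"][y:y+36,x:x+48,::-1],None,fx=f,fy=f,interpolation=cv2.INTER_CUBIC)
z=cv2.convertScaleAbs(z,alpha=1.4)
for k in range(0,48,5): cv2.putText(z,str(x+k),(k*f,10),0,.35,(0,0,255));cv2.line(z,(k*f,12),(k*f,576),(0,0,255) if k%10==0 else (0,90,90),1)
for k in range(0,36,5): cv2.putText(z,str(y+k),(0,k*f),0,.35,(0,0,255));cv2.line(z,(20,k*f),(768,k*f),(0,90,90),1)
cv2.imwrite("pics/e.png",z)
E
```

```text
(no output)
```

View pics/e.png

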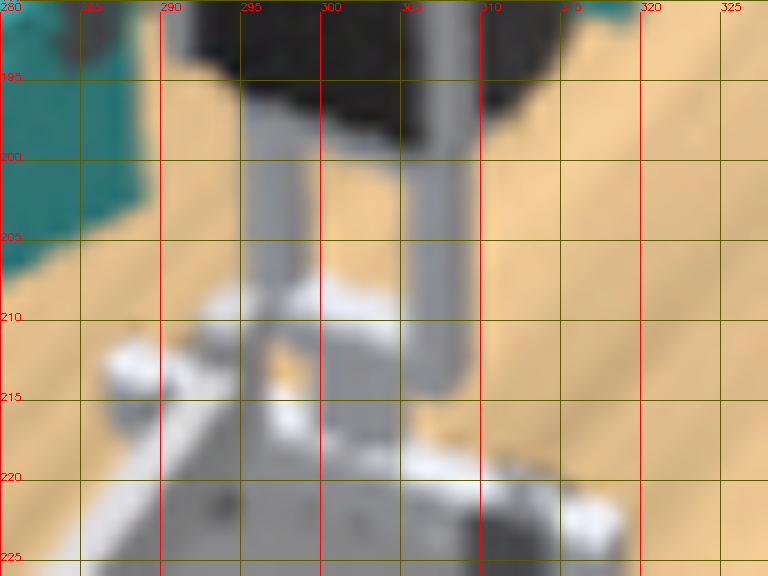

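```bash
python3 - <<'E'
from h import *
s=read_camera("scene");c=s["color"].astype(float)
print("stopc",atz(s,293.95,209.3,.208))
g=c.mean(2)
for v in (219,222,225,228,231,234):
    r=np.arange(265,297);w=np.clip(g[v,r]-np.percentile(g[v,r],0),0,None)
    sat=c[v,r].max(1)-c[v,r].min(1);print(v,[(int(a),int(b),int(d)) for a,b,d in zip(r,g[v,r],sat) if d<30 and b>95])
    m=(sat<30)&(g[v,r]>105)
    if m.any():
        P=atz(s,r[m].mean()-.45,v,.2);print(P, P[0]-(.55167-.0593*P[1]))
E
```

```text
stopc [ 0.55623432 -0.08509515  0.208     ]
219 [(287, 151, 19), (288, 158, 2), (289, 154, 2), (290, 128, 1), (295, 96, 3), (296, 100, 4)]
[ 0.55600516 -0.10761252  0.2       ] -0.002046267092823739
222 [(285, 154, 10), (286, 159, 2), (287, 152, 3), (288, 121, 3), (296, 96, 2)]
[ 0.55704329 -0.11660278  0.2       ] -0.0015412579162512596
225 [(283, 158, 7), (284, 160, 3), (285, 150, 3), (286, 106, 2), (291, 95, 2), (292, 98, 2), (293, 98, 2), (294, 97, 1), (295, 97, 2), (296, 97, 2)]
[ 0.55806437 -0.12544544  0.2       ] -0.0010445397995604289
228 [(280, 151, 23), (281, 160, 3), (282, 159, 2), (283, 141, 3), (284, 100, 2), (288, 97, 7), (289, 97, 2), (290, 98, 2), (291, 97, 1), (292, 97, 2), (293, 98, 3), (294, 97, 2), (295, 98, 2), (296, 97, 2)]
[ 0.55737639 -0.1350833   0.2       ] -0.002304046428567297
231 [(278, 157, 10), (279, 163, 3), (280, 158, 3), (281, 132, 2), (292, 100, 3), (293, 99, 3), (294, 98, 1), (295, 98, 3), (296, 97, 2)]
[ 0.55837826 -0.14363359  0.2       ] -0.001809207945226099
234 [(276, 160, 6), (277, 163, 3), (278, 155, 3), (279, 116, 2), (283, 103, 21), (294, 109, 24), (295, 102, 8), (296, 101, 4)]
[ 0.5648603  -0.14899885  0.2       ] 0.004354668011926632
```

Request:
{"method": "drive_tool", "body": {"rows": [[0,0,0,-0.004,-0.0015,0,0.2],[0,0,0,-0.005,0,0,0.2],[0,0,0,-0.005,0,0,0.2],[0,0,0,-0.005,0,0,0.2],[0,0,0,-0.002,0,0,0.2],[0,0,0,-0.002,0,0,0.2]]}}

```text
time: 8.62
tool_pos: [0.5548, -0.0774, 0.2237]
tcp_rot: [-2.156, -2.285, 0.0]
wrist_force: [1.2, -0.2, -2.0]
width: 0.345
grip_force: 44.8
```

Request:
{"method": "drive_tool", "body": {"rows": [[0,0,0,-0.0015,0,0,0.2],[0,0,0,-0.0015,0,0,0.2],[0,0,0,-0.0015,0,0,0.2],[0,0,0,0,0,0,0.2]]}}

```text
time: 8.95
tool_pos: [0.5551, -0.0814, 0.2237]
tcp_rot: [2.155, 2.286, -0.0]
wrist_force: [0.0, -0.0, -2.5]
width: 0.348
grip_force: 44.8
```

Request:
{"method": "drive_tool", "body": {"rows": [[0,0,0,-0.002,0,0,0.2],[0,0,0,-0.002,0,0,0.2],[0,0,0,-0.002,0,0,0.2],[0,0,0,-0.002,0,0,0.2],[0,0,0,0,0,0,0.2]]}}

```text
time: 9.37
tool_pos: [0.5556, -0.0896, 0.2238]
tcp_rot: [2.155, 2.285, -0.0]
wrist_force: [0.9, 0.2, -2.8]
width: 0.344
grip_force: 44.8
```

Request:
{"method": "drive_tool", "body": {"rows": [[0,0,0,-0.003,0,0,0.2],[0,0,0,-0.003,0,0,0.2],[0,0,0,-0.003,0,0,0.2],[0,0,0,-0.003,0,0,0.2],[0,0,0,-0.003,0,0,0.2],[0,0,0,-0.003,0,0,0.2],[0,0,0,0,0,0,0.2]]}}

```text
time: 9.95
tool_pos: [0.5567, -0.1078, 0.2238]
tcp_rot: [2.155, 2.285, -0.0]
wrist_force: [0.1, -0.2, -3.0]
width: 0.342
grip_force: 44.8
```

```bash
python3 look.py i2 250 175 325 190
```

```text
[ 0.55659588 -0.10734045  0.22376831] [ 0.39592574  0.32329836 -2.44765256] [0.03794386 0.00509323 0.01424623] [-2.34509598e-01  6.52966027e-02  1.84756367e+00  9.64884566e-05
  1.22882471e+00 -2.93072197e-01]
```

View pics/i2.png

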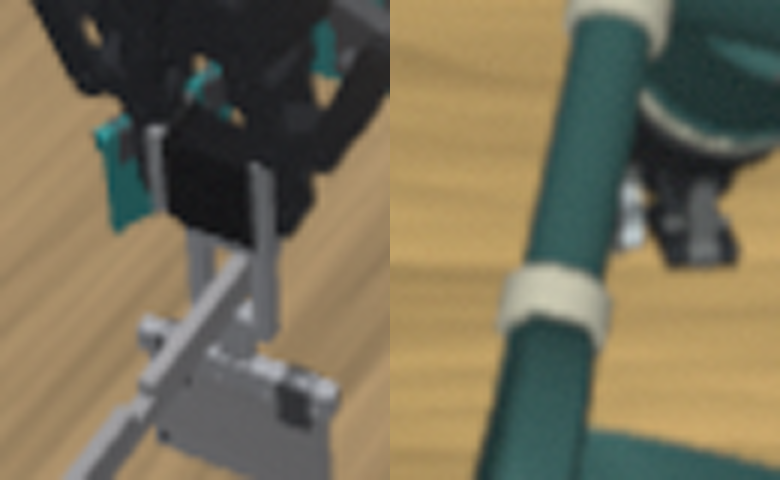

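The eye is threaded on the rail, with the bar running through it at crop (235,270); the notch is ahead at (140,395). I'll advance in the air, then lower until I feel the bar.

Request:
{"method": "drive_tool", "body": {"rows": [[0,0,0,-0.005,0,0,0.2],[0,0,0,-0.006,0,0,0.2],[0,0,0,-0.006,0,0,0.2],[0,0,0,-0.006,0,0,0.2],[0,0,0,-0.006,0,0,0.2],[0,0,0,-0.006,0,0,0.2],[0,0,0,-0.006,0,0,0.2],[0,0,0,-0.003,0,0,0.2]]}}

```text
time: 10.72
tool_pos: [0.5592, -0.1522, 0.2237]
tcp_rot: [2.156, 2.285, -0.0]
wrist_force: [-0.1, -0.4, -3.0]
width: 0.341
grip_force: 44.8
```

Request:
{"method": "drive_tool", "body": {"rows": [[0,0,0,0,0,0.002,0.2],[0,0,0,0,0,0.002,0.2],[0,0,0,0,0,0.002,0.2],[0,0,0,0,0,0.001,0.2],[0,0,0,0,0,0.001,0.2],[0,0,0,0,0,0,0.2]]}}

```text
time: 11.22
tool_pos: [0.559, -0.1508, 0.2154]
tcp_rot: [-2.154, -2.286, 0.0]
wrist_force: [-0.3, 0.5, -2.4]
width: 0.345
grip_force: 44.8
```

Request:
{"method": "drive_tool", "body": {"rows": [[0,0,0,0,0,0.001,0.2],[0,0,0,0,0,0,0.2],[0,0,0,0,0,0,0.2]]}}

```text
time: 11.47
tool_pos: [0.5592, -0.151, 0.2148]
tcp_rot: [2.155, 2.286, -0.0]
wrist_force: [0.1, 0.5, -2.9]
width: 0.344
grip_force: 44.8
```

Request:
{"method": "drive_tool", "body": {"rows": [[0,0,0,0,0,0.001,0.2],[0,0,0,0,0,0,0.2],[0,0,0,0,0,0,0.2]]}}

```text
time: 11.72
tool_pos: [0.5592, -0.1511, 0.2137]
tcp_rot: [-2.155, -2.286, 0.0]
wrist_force: [-0.3, 0.1, -3.0]
width: 0.342
grip_force: 44.8
```

Request:
{"method": "drive_tool", "body": {"rows": [[0,0,0,0,0,0.001,0.2],[0,0,0,0,0,0,0.2],[0,0,0,0,0,0,0.2]]}}

```text
time: 11.97
tool_pos: [0.5594, -0.1512, 0.2133]
tcp_rot: [2.155, 2.285, 0.0]
wrist_force: [-0.5, -0.1, 1.8]
width: 0.339
grip_force: 45.1
```

Contact is felt at tool z ≈ 0.2134. I'll slide lightly.

Request:
{"method": "drive_tool", "body": {"rows": [[0,0,0,-0.001,0,0,0.2],[0,0,0,-0.0015,0,0,0.2],[0,0,0,-0.0015,0,0,0.2],[0,0,0,-0.0015,0,0,0.2],[0,0,0,-0.0015,0,0,0.2],[0,0,0,-0.0015,0,0,0.2],[0,0,0,0,0,0,0.2]]}}

```text
time: 12.55
tool_pos: [0.56, -0.1597, 0.2132]
tcp_rot: [2.155, 2.285, 0.001]
wrist_force: [0.1, 4.0, 3.4]
width: 0.34
grip_force: 45.5
```

Request:
{"method": "drive_tool", "body": {"rows": [[0,0,0,-0.001,0,0,0.2],[0,0,0,-0.001,0,0,0.2],[0,0,0,0,0,0,0.2]]}}

```text
time: 12.8
tool_pos: [0.5601, -0.1615, 0.2131]
tcp_rot: [2.155, 2.286, 0.001]
wrist_force: [0.3, 4.4, 4.7]
width: 0.344
grip_force: 45.6
```

Request:
{"method": "drive_tool", "body": {"rows": [[0,0,0,-0.001,0,0,0.2],[0,0,0,-0.001,0,0,0.2],[0,0,0,0,0,0,0.2]]}}

```text
time: 13.05
tool_pos: [0.5602, -0.1635, 0.2132]
tcp_rot: [2.155, 2.286, 0.001]
wrist_force: [-0.1, 5.0, 5.5]
width: 0.345
grip_force: 45.7
```

Request:
{"method": "drive_tool", "body": {"rows": [[0,0,0,-0.001,0,0,0.2],[0,0,0,0,0,0,0.2]]}}

```text
time: 13.22
tool_pos: [0.5602, -0.1645, 0.2131]
tcp_rot: [2.155, 2.286, 0.001]
wrist_force: [1.2, 4.9, 4.5]
width: 0.35
grip_force: 45.7
```

Request:
{"method": "drive_tool", "body": {"rows": [[0,0,0,-0.001,0,0,0.2],[0,0,0,0,0,0,0.2]]}}

```text
time: 13.38
tool_pos: [0.5602, -0.1655, 0.2131]
tcp_rot: [2.155, 2.286, 0.001]
wrist_force: [-0.4, 4.6, 5.5]
width: 0.344
grip_force: 45.7
```

Request:
{"method": "drive_tool", "body": {"rows": [[0,0,0,-0.001,0,0,0.2],[0,0,0,0,0,0,0.2]]}}

```text
time: 13.55
tool_pos: [0.5603, -0.1666, 0.213]
tcp_rot: [2.155, 2.286, 0.0]
wrist_force: [0.4, 3.5, 4.4]
width: 0.349
grip_force: 45.7
```

Request:
{"method": "drive_tool", "body": {"rows": [[0,0,0,-0.001,0,0,0.2],[0,0,0,0,0,0,0.2]]}}

```text
time: 13.72
tool_pos: [0.5603, -0.1677, 0.2128]
tcp_rot: [2.155, 2.286, -0.0]
wrist_force: [-0.3, 4.2, 4.5]
width: 0.347
grip_force: 45.7
```

Request:
{"method": "drive_tool", "body": {"rows": [[0,0,0,-0.001,0,0,0.2],[0,0,0,0,0,0,0.2]]}}

```text
time: 13.88
tool_pos: [0.5597, -0.1695, 0.2119]
tcp_rot: [2.155, 2.286, -0.004]
wrist_force: [-0.6, -0.5, -2.3]
width: 0.342
grip_force: 44.8
```

The normal force vanished, so the eye is over the notch. I'll lower gently.

Request:
{"method": "drive_tool", "body": {"rows": [[0,0,0,-0.0007,0,0,0.2],[0,0,0,0,0,0.001,0.2],[0,0,0,0,0,0.001,0.2],[0,0,0,0,0,0,0.2]]}}

```text
time: 14.22
tool_pos: [0.5596, -0.1695, 0.2096]
tcp_rot: [-2.154, -2.285, 0.002]
wrist_force: [-0.0, -0.0, -2.8]
width: 0.342
grip_force: 44.8
```

Request:
{"method": "drive_tool", "body": {"rows": [[0,0,0,0,0,0.001,0.2],[0,0,0,0,0,0.001,0.2],[0,0,0,0,0,0,0.2]]}}

```text
time: 14.47
tool_pos: [0.5601, -0.1693, 0.2084]
tcp_rot: [-2.155, -2.286, 0.001]
wrist_force: [-0.6, 0.3, -3.3]
width: 0.345
grip_force: 44.8
```

Already about 5 mm below the bar's edge without any force. I'll go down to the notch floor.

Request:
{"method": "drive_tool", "body": {"rows": [[0,0,0,0,0,0.0007,0.2],[0,0,0,0,0,0,0.2],[0,0,0,0,0,0,0.2]]}}

```text
time: 14.72
tool_pos: [0.5603, -0.1693, 0.2081]
tcp_rot: [2.155, 2.286, -0.0]
wrist_force: [0.4, -0.1, -2.1]
width: 0.348
grip_force: 44.8
```

Request:
{"method": "drive_tool", "body": {"rows": [[0,0,0,0,0,0.0007,0.2],[0,0,0,0,0,0,0.2],[0,0,0,0,0,0,0.2]]}}

```text
time: 14.97
tool_pos: [0.5603, -0.1693, 0.2074]
tcp_rot: [2.155, 2.286, 0.0]
wrist_force: [0.1, 1.0, -2.4]
width: 0.344
grip_force: 44.8
```

Request:
{"method": "drive_tool", "body": {"rows": [[0,0,0,0,0,0.0006,0.2],[0,0,0,0,0,0,0.2],[0,0,0,0,0,0,0.2]]}}

```text
time: 15.22
tool_pos: [0.5604, -0.1693, 0.2073]
tcp_rot: [2.155, 2.286, 0.0]
wrist_force: [-1.8, -0.1, 0.6]
width: 0.346
grip_force: 45.1
```

Seated on the notch floor at z 6 mm lower. Now I'll release it.

Request:
{"method": "drive_tool", "body": {"rows": [[0,0,0,0,0,0,0.3],[0,0,0,0,0,0,0.34],[0,0,0,0,0,0,0.36],[0,0,0,0,0,0,0.38],[0,0,0,0,0,0,0.42],[0,0,0,0,0,0,0.48],[0,0,0,0,0,0,0.55],[0,0,0,0,0,0,0.6]], "force": 20}}

```text
time: 15.88
tool_pos: [0.5603, -0.1693, 0.2067]
tcp_rot: [2.155, 2.286, 0.0]
wrist_force: [-0.3, -0.1, 0.4]
width: 0.599
grip_force: 0.0
```

Request:
{"method": "drive_tool", "body": {"rows": [[0,0,0,0,0,0,0.6],[0,0,0,0,0,-0.004,0.6],[0,0,0,0,0,-0.01,0.6],[0,0,0,0,0,-0.015,0.6],[0,0,0,0,0,-0.02,0.6],[0,0,0,0,0,-0.03,0.6],[0,0,0,0,0,-0.03,0.6],[0,0,0,0,0,-0.02,0.6]]}}

```text
time: 16.55
tool_pos: [0.5612, -0.1696, 0.3403]
tcp_rot: [2.152, 2.283, 0.003]
wrist_force: [0.5, 0.8, 0.8]
width: 0.6
grip_force: 0.0
```

Request:
{"method": "drive_tool", "body": {"rows": [[0,0,0,0,0,0,0.6],[0,0,0,0,0,0,0.6],[0,0,0,0,0,0,0.6],[0,0,0,0,0,0,0.6],[0,0,0,0,0,0,0.6],[0,0,0,0,0,0,0.6],[0,0,0,0,0,0,0.6],[0,0,0,0,0,0,0.6]]}}

```text
time: 17.22
tool_pos: [0.5601, -0.1692, 0.3351]
tcp_rot: [-2.154, -2.285, 0.001]
wrist_force: [0.0, 1.4, 0.4]
width: 0.6
grip_force: 0.0
```

```bash
python3 look.py r1 235 190 370 180
```

```text
[ 0.56023516 -0.16925596  0.33551172] [ 0.42975341  0.7543886  -0.0297043 ] [-0.02599182 -0.0097041   0.01064726] [-3.35957945e-01  4.75626923e-02  1.66254438e+00  3.21647232e-06
  1.43191329e+00 -3.94871673e-01]
```

View pics/r1.png

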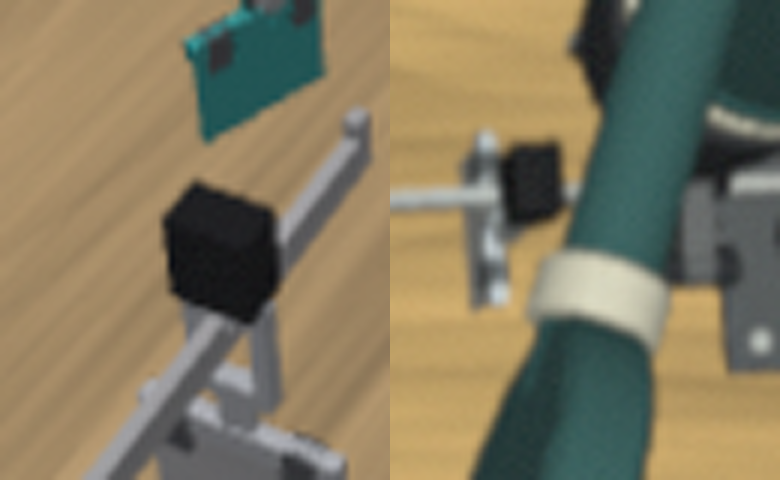

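The carrier hangs square and upright at the notch, with its block at scene crop (220,250). One quick check that it's at rest, then I'll hand in.

```bash
python3 - <<'E'
from h import *
a=read_camera("scene")["color"][215:300,255:295].astype(int)
for _ in range(8): b=read_camera("scene")["color"][215:300,255:295].astype(int)
d=np.abs(a-b).mean();print(d)
if d<3: print(workorder.finish_job())
E
```

```text
1.3247058823529412
the job is handed in; nothing more can be done
None
```

The front carrier is off the queue rail and hanging in the infeed rail's notch, square to the rail and at rest; the gripper let go and pulled clear, and I handed the job in at about 18 s, with no verdict returned.

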